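# Put away mortar bars and mould plates

### The arm

A 6-joint arm with a two-finger parallel gripper is mounted at the origin on the work surface. World frame = base frame: x ahead of the robot, y to its left, z up, the work surface at z = 0. Lengths are in m, angles in rad, forces in N, time in s.
With the tool pointing down it reaches from about 0.425 to 0.95 m from the base axis. Payload 3.5 kg.
Tool frame: the origin (TCP) lies on the centre line of the jaws, within the pads' length; the fingertips stand 14 mm ahead of it and the grasp point (between the pads) lies 5 mm behind it (ctrl.tip_reach is the distance from the TCP to the fingertips, in m); z points along the fingers, y is the line along which they close (so a half turn about z gives the same grasp; the last joint's range is limited). The gripper opens to 85 mm and grips with 20 to 120 N. Pads are 22 mm wide; open, the fingers measure 114 mm over their backs; the gripper's body (76 mm by 85 mm) begins 54 mm behind the grasp point. The pads swing forward as they close: fully open they stand 13 mm farther back than shut.
Start: joints at [1.062, 0.286, 1.577, -0, 1.279, -0.15], TCP at [0.237, 0.632, 0.245] pointing down, gripper open.
Joint ranges: [-2.77, 2.77], [-0.9, 2.22], [0.21, 2.48], [-1.53, 4.67], [0.24, 2.81], [-2.84, 2.84]. Speed limits (rad/s): [2.79, 2.79, 3.14, 3.14, 3.14, 3.14].

### API

Orientations are given as a unit quaternion [x, y, z, w].
In Python, from plant import get_state, imaging, workorder, ctrl gives the robot as it stands. The module is installed in compiled form; this text tells all that it offers.
- The arm moves only by the shell command python3 -m jog 'ROWS' [FORCE]. ROWS is JSON, a list of rows, each a list of 7 numbers: the closure, from 0 (fully open) to 1 (shut), then the shift along the tool's x, y, z in mm, then the turn, a rotation vector about the tool's x, y, z in rad. In form: [[gripper, tx, ty, tz, ax, ay, az], ...]. A call has 1 to 12 rows; each row is the pose to reach, as a shift and turn from the pose commanded when the call began, along the tool's axes at that moment; what a row does not reach only later rows make up. A row lasts 1/10 s, in which the tool goes at most 50 mm and 8.59 degrees, less where a joint would pass 70% of its speed; a pose out of reach is approached as far as the arm can. A call with a gripper value outside its range is refused whole. The fingers move at their own pace and stop on an object; FORCE is the grip in N (left out, the last holds). Time passes only in rows, so rows that repeat a pose let the fingers close. It gives the time, the measured TCP pose, the force, the opening and the grip force at its end, in the units of the state.
- get_state(): the state, without advancing time (a new reading comes with each control period).
- imaging.read_camera(name): name is "scene" or "top"; returns a dict with "image" (400x640x3 uint8, blue, green, red), "fx", "fy", "cx", "cy" (pixels), "R" (3x3) and "t" (3): a world point X has camera coordinates R X + t. Camera axes: x right, y down, z forward; pixel columns grow to the right and rows downward; lengths in m; the calibration is good to about 2 mm. A picture is of the moment at which its call begins. There is no depth.
- workorder.sign_off(): hands the job in; it is judged then, once.
The state is a dict: "time": time; "qpos": joint angles; "dq": joint speeds; "joint_efforts": joint torques, N m; "eef_pos": TCP position; "tcp_rot": TCP orientation; "contact_force": force on the tool from outside, world axes, zero at the start; "wrist_torque": the same for the moment, N m; "opening": opening from 0.0 (shut) to 1.0 (fully open); "finger_force": force on a finger pad.
Only numpy, scipy, OpenCV 4.12 (cv2) and the standard library are available. Lean on these libraries where they do the work, as an engineer would, in place of code of your own. Each camera call takes 0.05 s, during which the arm holds its last target. There are 200 camera calls.

### The job

Clear up after demoulding: put every mortar bar from the black mat into a lane of its own in the sloped rack and slide it down under the keeper bar until it rests fully home against the back stop, flat on the lane floor. Also stand the three square steel mould plates from the cleaning stand upright on edge in the slotted wooden block, one to a slot, fully down and about centred along the slot; leave the cone, bottle and bowl alone. The order is free.

Things in the scene. Friction and masses are not known exactly. Their poses are not given: they have to be found in the camera images.
- prism1_mid (a point): One of up to three identical mortar test bars (prisms), grey, 160 x 40 x 40 mm, 0.4 to 0.75 kg; this point is its centre. x runs along its 160 mm length (either end may lead), z is up as it lies on the black rubber mat, 4 mm thick. Two or three are present, the absent ones read None.
- prism2_mid (a point): One of up to three identical mortar test bars (prisms), grey, 160 x 40 x 40 mm, 0.4 to 0.75 kg; this point is its centre. x runs along its 160 mm length (either end may lead), z is up as it lies on the black rubber mat, 4 mm thick. Two or three are present, the absent ones read None.
- prism3_mid (a point): One of up to three identical mortar test bars (prisms), grey, 160 x 40 x 40 mm, 0.4 to 0.75 kg; this point is its centre. x runs along its 160 mm length (either end may lead), z is up as it lies on the black rubber mat, 4 mm thick. Two or three are present, the absent ones read None.
- plate1_mid (a point): One of three identical square steel mould plates, 0.25 to 0.4 kg, 8 mm thick (its x), 72 mm wide (its y), 72 mm high (its z, up from its foot edge); this point is its centre. It starts on the aluminium stand, leaning 0.52 rad from upright, top towards the stand's -x; the backrest, 8 mm thick, reaches 38 mm up its back, so its top 34 mm is free on both sides; a 10 mm lip holds its foot.
- plate2_mid (a point): One of three identical square steel mould plates, 0.25 to 0.4 kg, 8 mm thick (its x), 72 mm wide (its y), 72 mm high (its z, up from its foot edge); this point is its centre. It starts on the aluminium stand, leaning 0.52 rad from upright, top towards the stand's -x; the backrest, 8 mm thick, reaches 38 mm up its back, so its top 34 mm is free on both sides; a 10 mm lip holds its foot.
- plate3_mid (a point): One of three identical square steel mould plates, 0.25 to 0.4 kg, 8 mm thick (its x), 72 mm wide (its y), 72 mm high (its z, up from its foot edge); this point is its centre. It starts on the aluminium stand, leaning 0.52 rad from upright, top towards the stand's -x; the backrest, 8 mm thick, reaches 38 mm up its back, so its top 34 mm is free on both sides; a 10 mm lip holds its foot.
- chute: Floor of the blue-framed, fixed sloped rack with three straight lanes. Origin: on the floor of the middle lane where it meets the 35 mm high back stop at the low end; x points down the slope (0.28 rad below level) to the stop, z off the sloping floor, y across. The floor runs 270 mm up the slope, to x = -0.27. A bar lying on it does not slide by itself (friction); resting on the stop its centre is at x = -0.08, z = 0.02.
- lane_left (a point): Foot of the back stop in the middle of the lane at y = +0.066 of the chute (same axes as the chute). All three lanes (y = -0.066, 0, +0.066) are 48 mm wide, parted by flat strips 18 mm wide and 9 mm high. One bar fills a lane.
- keeper (a point): Middle of the blue keeper bar that crosses all lanes above the floor (same axes as the chute). It spans x = -0.052 to -0.038 of the chute, underside 50 mm and top 58 mm off the floor: a mortar bar can be laid in only up-slope of it and then slid beneath it.
- rack: The sloped rack's frame: origin on the bench under the middle of the rack, level, x towards the low end. Footprint about 270 x 216 mm, the high end of the floor 111 mm above the bench.
- stand: Aluminium cleaning stand, fixed; origin on the bench, z up. The foot of each leaning plate rests at x = 0.02, z = 0.03 in its frame, the three plates side by side at about y = -0.08, 0 and 0.08; stand 240 mm wide along y.
- block: Wooden block with three slots for plates, fixed; origin at the middle of its underside, z up; 142 mm (x) by 110 mm (y) by 34 mm high. Slots run along y, right through the block, at x = -0.045, 0 and 0.045; each 13 mm wide, 26 mm deep (slot floor 8 mm above the bench). A plate standing in one has its centre at z = 0.044.
- cone_mid (a point): Bystander: small brass cone, 60 mm high, foot 76 mm across; this point is at half height. Not to be disturbed.
- bottle_mid (a point): Bystander: white plastic bottle with blue cap, 130 mm high, 60 mm across; this point is at half height. Not to be disturbed.
- pot_mid (a point): Bystander: steel bowl, 50 mm high, 76 mm across the rim; this point is at half height. Not to be disturbed.
There are look-alikes about, which are no part of the job. What is shaped like the part that bears plate3_mid but purple is not meant.

How it is judged:
At the end, for the whole second after the job is handed in: Every mortar bar present lies flat in a lane of the rack, along it, its end within 5 mm of the back stop, and at rest; the three plates stand at rest in slots of the block, foot on the slot floor (within 5 mm), within 0.25 rad of upright and within 25 mm of the middle of the slot's length (x of prism1_mid in the frame of chute between -0.085 and -0.075 m and y of prism1_mid in the frame of chute between -0.085 and 0.085 m and z of prism1_mid in the frame of chute between 0.015 and 0.024 m and angle between the x axis of each of prism1_mid, prism2_mid, prism3_mid and the x axis of chute, either way round below 0.1 rad and linear speed of each of prism1, prism2, prism3, plate1, plate2, plate3 below 0.02 m/s and x of prism2_mid in the frame of chute between -0.085 and -0.075 m and y of prism2_mid in the frame of chute between -0.085 and 0.085 m and z of prism2_mid in the frame of chute between 0.015 and 0.024 m and x of prism3_mid in the frame of chute between -0.085 and -0.075 m and y of prism3_mid in the frame of chute between -0.085 and 0.085 m and z of prism3_mid in the frame of chute between 0.015 and 0.024 m and x of plate1_mid in the frame of block between -0.06 and 0.06 m and y of plate1_mid in the frame of block between -0.025 and 0.025 m and z of plate1_mid in the frame of block between 0.039 and 0.049 m and angle between the x axis of each of plate1_mid, plate2_mid, plate3_mid and the x axis of block, either way round below 0.25 rad and x of plate2_mid in the frame of block between -0.06 and 0.06 m and y of plate2_mid in the frame of block between -0.025 and 0.025 m and z of plate2_mid in the frame of block between 0.039 and 0.049 m and x of plate3_mid in the frame of block between -0.06 and 0.06 m and y of plate3_mid in the frame of block between -0.025 and 0.025 m and z of plate3_mid in the frame of block between 0.039 and 0.049 m); the robot touches nothing.
It fails at once if the cone is moved by more than 30 mm (distance of cone_mid from where it was at the start of the episode above 0.03 m).
It fails at once if the bottle is moved by more than 30 mm (distance of bottle_mid from where it was at the start of the episode above 0.03 m).
It fails at once if the pot is moved by more than 30 mm (distance of pot_mid from where it was at the start of the episode above 0.03 m).
Of prism1, prism2, prism3 only 2 to 3 are there at a start; the rules pass over those that are not, and their reading is None.
At some moment in a run one of prism1, prism2, prism3 may be knocked a few centimetres aside while the robot is not near it.
It also fails if it takes over 210 s, if anything falls off the work surface, if the arm or the gripper's body presses on something with over 40 N, if the wrist force passes 120 N, or if a joint passes its speed limit or range.

## Working session

There is one attempt and no reset: what is moved stays moved. The work goes in short steps, Python scripts to look and compute and a shell command to move; the robot and the scene stay as the last step left them, time stands still between calls to the robot, and variables do not carry over. Pictures are saved under pics/ and viewed, at most 14 in all, crops included, and the job is handed in when it is done.

```bash
mkdir -p pics
python3 - <<'E'
from plant import get_state, imaging, ctrl
import cv2
s=get_state(); print(s['time'],s['eef_pos'],s['tcp_rot'],ctrl.tip_reach)
for n in("scene","top"):
    c=imaging.read_camera(n); cv2.imwrite(f"pics/{n}0.png",c['image']); print(n,c['fx'],c['fy'],c['cx'],c['cy'],c['R'],c['t'])
E
```

```text
0.0 [0.23671683 0.63149539 0.24398716] [ 1.78457812e-01  9.83946909e-01 -1.07672951e-03 -3.60979922e-04] 0.014
scene 480.7926459326703 480.7926459326703 318.4936115254915 200.49666189549308 [[ 0.75388338  0.65661029  0.02286434]
 [ 0.43901427 -0.47755028 -0.76105992]
 [-0.4888009   0.5837882  -0.6482785 ]] [-0.33818286 -0.18412138  1.73156067]
top 385.65892343147937 385.65892343147937 316.80217734069043 195.99762142431268 [[-0.00156209 -0.99995975 -0.00883476]
 [-0.99485682  0.00244877 -0.1012616 ]
 [ 0.10127916  0.00863114 -0.9948206 ]] [-0.05204905  0.51260516  1.33470489]
```

View pics/scene0.png

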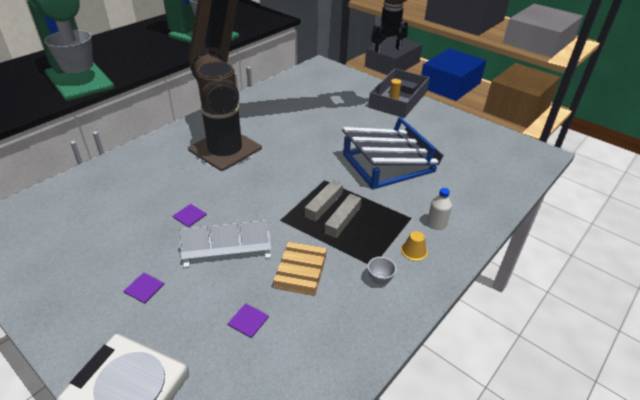

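View pics/top0.png

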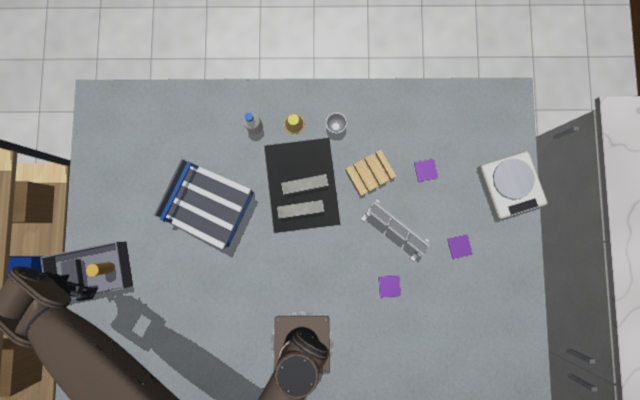

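The top view shows two bars on the mat at (305,185) and (300,209), the rack at (207,203), the stand with plates at (396,230) and the block at (371,173). The purple squares at (426,170), (460,246) and (389,287) are decoys. The bowl is at (336,124), the cone at (294,124) and the bottle at (252,122).

```bash
cat > h.py <<'E'
import numpy as np, cv2
from plant import get_state, imaging
from scipy.spatial.transform import Rotation as Ro
def cam(n): return imaging.read_camera(n)
def ray(c,uv,z):
    uv=np.atleast_2d(np.float64(uv)); d=np.c_[(uv[:,0]-c['cx'])/c['fx'],(uv[:,1]-c['cy'])/c['fy'],np.ones(len(uv))]@c['R']
    o=-c['R'].T@c['t']; return o+d*((z-o[2])/d[:,2])[:,None]
def proj(c,X):
    p=np.atleast_2d(X)@c['R'].T+c['t']; return np.c_[p[:,0]/p[:,2]*c['fx']+c['cx'],p[:,1]/p[:,2]*c['fy']+c['cy']]
def tri(c1,uv1,c2,uv2):
    P=[np.diag([1,1,1.])@np.array([[c['fx'],0,c['cx']],[0,c['fy'],c['cy']],[0,0,1]])@np.c_[c['R'],c['t']] for c in(c1,c2)]
    X=cv2.triangulatePoints(P[0],P[1],np.float64(uv1).reshape(-1,2).T,np.float64(uv2).reshape(-1,2).T); return (X[:3]/X[3]).T
def rects(m,amin):
    cs,_=cv2.findContours(m.astype(np.uint8),cv2.RETR_EXTERNAL,cv2.CHAIN_APPROX_NONE)
    return [cv2.minAreaRect(k) for k in cs if cv2.contourArea(k)>amin]
def bars(c):
    im=c['image']; g=im.max(2); h,w=g.shape
    m=np.zeros_like(g); 
    mat=(g<45).astype(np.uint8); 
    out=[]
    k=cv2.morphologyEx(mat,cv2.MORPH_CLOSE,np.ones((31,31)))
    return k
E
python3 - <<'E'
from h import *
c=cam("top"); im=c['image']
np.savez('cam0.npz',**c)
hsv=cv2.cvtColor(im,cv2.COLOR_BGR2HSV)
roi=np.zeros(im.shape[:2],bool); roi[145:225,270:335]=1
for r in rects(roi&(im.max(2)>80),150):
    b=cv2.boxPoints(r); print('bar',r, ray(c,r[0],.044)[0], ray(c,b,.044)[:,:2].round(3).tolist())
roi[:]=0; roi[140:200,340:402]=1
m=roi&(hsv[...,1]>70)&(hsv[...,0]>8)&(hsv[...,0]<30)&(hsv[...,2]>60)
m=cv2.morphologyEx(m.astype(np.uint8),cv2.MORPH_CLOSE,np.ones((9,9)))
for r in rects(m,300):
    print('block',r,ray(c,r[0],.034)[0],ray(c,cv2.boxPoints(r),.034)[:,:2].round(3).tolist())
for n,z,k in(('top',1,0),):
    cv2.imwrite('pics/a1.png',cv2.resize(im[155:255,150:260],None,fx=5.4,fy=5.4,interpolation=cv2.INTER_CUBIC))
    cv2.imwrite('pics/a2.png',cv2.resize(im[145:265,340:440],None,fx=5,fy=5,interpolation=cv2.INTER_CUBIC))
s=cam("scene")['image']
cv2.imwrite('pics/a3.png',np.hstack([cv2.resize(s[110:190,335:450],None,fx=3.47,fy=3.47,interpolation=cv2.INTER_CUBIC)[:, :399],cv2.resize(s[210:290,170:285],None,fx=3.47,fy=3.47,interpolation=cv2.INTER_CUBIC)[:,:399]]))
E
```

```text
bar ((300.30194091796875, 208.67971801757812), (12.411150932312012, 46.77669143676758), 81.46923065185547) [0.46655288 0.00408872 0.044     ] [[0.476, 0.088], [0.5, -0.073], [0.457, -0.079], [0.433, 0.081]]
bar ((304.44232177734375, 183.71153259277344), (12.159199714660645, 46.479522705078125), 78.69007110595703) [ 0.55388362 -0.01013569  0.044     ] [[0.559, 0.074], [0.591, -0.086], [0.549, -0.094], [0.517, 0.065]]
block ((370.1131896972656, 172.60377502441406), (30.49837303161621, 39.822715759277344), 60.945396423339844) [ 0.59406119 -0.2411418   0.034     ] [[0.607, -0.154], [0.676, -0.278], [0.581, -0.328], [0.513, -0.205]]
```

View pics/a1.png

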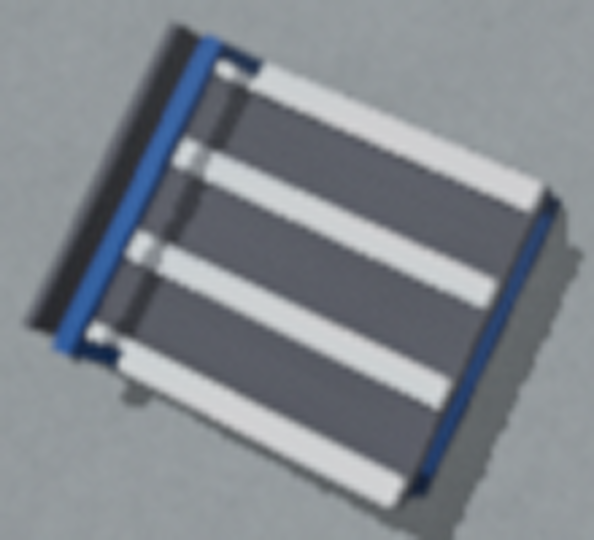

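View pics/a2.png

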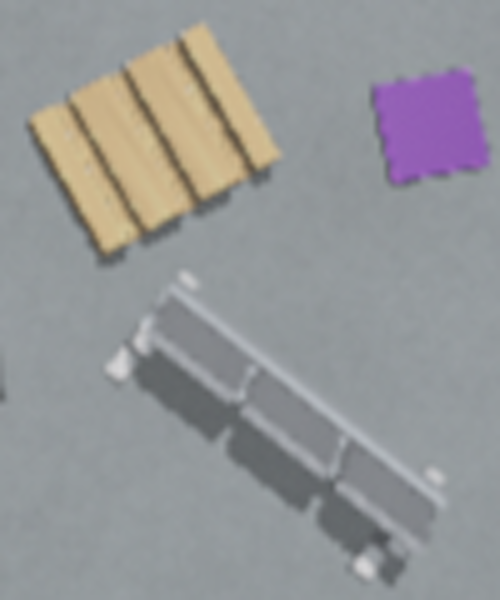

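View pics/a3.png

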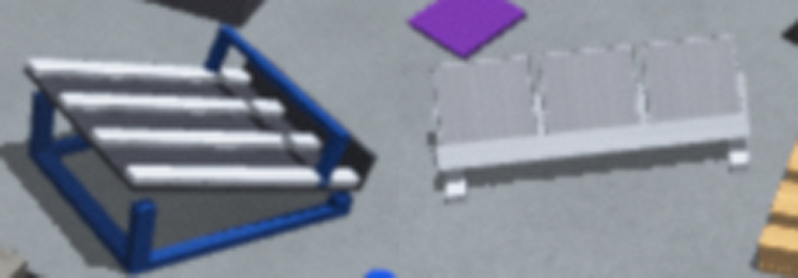

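Crop a1 shows the keeper bar from (212,40) to (65,348), and the high end of the strips at (548,185) to (395,507). Crop a2 shows the block with its slots, and the stand with its lip at upper right and its feet at (185,280), (435,475), (120,362) and (365,565). a3 confirms grey plates leaning on the stand, with the purple ones lying flat on the bench. I choose the grey plates on the stand. Next I compute the poses and check them with an overlay.

```bash
cat >> h.py <<'E'
def fr(x,y,z,yaw,pitch=0): # pose matrix: yaw about z then pitch about y
    T=np.eye(4); T[:3,:3]=Ro.from_euler('ZY',[yaw,pitch]).as_matrix(); T[:3,3]=x,y,z; return T
def at(T,p): return np.atleast_2d(p)@T[:3,:3].T+T[:3,3]
E
python3 - <<'E'
from h import *
c=cam("top"); s=cam("scene")
f1=lambda p:np.array(p)/5.4+[150,155]; f2=lambda p:np.array(p)/5+[340,145]
k=ray(c,[f1((212,40)),f1((65,348))],.103); h=ray(c,[f1((548,185)),f1((395,507))],.12)
print('keeper',k,np.linalg.norm(k[0]-k[1]),'high',h,np.linalg.norm(h[0]-h[1]))
for a,b in((k[0],k[1]),(h[0],h[1])): print('yaw',np.arctan2(*(a-b)[:2][::-1])+np.pi/2)
km,hm=k.mean(0),h.mean(0); print('yaw mid',np.arctan2(*(km-hm)[:2][::-1]),'len',np.linalg.norm((km-hm)[:2]),'exp .229')
yaw=np.arctan2(*(km-hm)[:2][::-1]); d=np.array([np.cos(yaw),np.sin(yaw)])
print('chute orig',km[:2]+.0283*d,hm[:2]+.257*d)
ch=(km[:2]+.0283*d+hm[:2]+.257*d)/2; C=fr(*ch,.0364,yaw,.28)
ft=ray(c,[f2(p) for p in((185,280),(435,475),(120,362),(365,565))],.008); print('stand feet',ft[:,:2].round(3).tolist(),ft.mean(0))
tp=ray(c,[f2(p) for p in((150,340),(425,545))],.0925); print('plate top ends',tp)
yv=(ft[0]-ft[1]+ft[2]-ft[3])[:2]; ys=np.arctan2(-yv[0],yv[1]); print('stand yaw',ys,-np.arctan2(*(tp[0]-tp[1])[:2]))
S=fr(*ft.mean(0)[:2],0,ys)
B=fr(.594,-.241,0,-1.063)
np.savez('fr.npz',C=C,S=S,B=B)
def lines(cm,im,sc,off):
    def L(T,P,col):
        q=(proj(cm,at(T,P))-off)*sc; cv2.polylines(im,[np.round(q).astype(int)],True,col,1,cv2.LINE_AA)
    for y in(-.066,0,.066): L(C,[(-.27,y-.024,.0),(-.0,y-.024,.0),(0,y+.024,.0),(-.27,y+.024,.0)],(0,0,255))
    L(C,[(-.052,-.108,.058),(-.038,-.108,.058),(-.038,.108,.058),(-.052,.108,.058)],(0,255,0))
    L(B,[(-.071,-.055,.034),(.071,-.055,.034),(.071,.055,.034),(-.071,.055,.034)],(0,0,255))
    for x in(-.045,0,.045): L(B,[(x-.0065,-.055,.034),(x+.0065,-.055,.034),(x+.0065,.055,.034),(x-.0065,.055,.034)],(0,255,0))
    for y in(-.08,0,.08):
        P=S@fr(.02,y,.03,0,-.52); L(P,[(.004,-.036,0),(.004,.036,0),(.004,.036,.072),(.004,-.036,.072)],(0,0,255))
def crop(cm,x0,x1,y0,y1,sc):
    im=cv2.resize(cm['image'][y0:y1,x0:x1],None,fx=sc,fy=sc,interpolation=cv2.INTER_CUBIC); lines(cm,im,sc,np.array([x0-.0,y0])-.0); return im
A=np.hstack([crop(c,155,260,155,255,3.7),crop(c,340,440,155,255,3.7)])
D=np.hstack([crop(s,335,445,115,190,3.6),crop(s,175,330,215,298,2.7)[:270]])
w=min(A.shape[1],D.shape[1]); 
cv2.imwrite('pics/b1.png',np.vstack([A[:300+70,:w],D[:,:w]])[:600])
print(A.shape,D.shape)
E
```

```text
keeper [[0.61935144 0.37542391 0.103     ]
 [0.42771006 0.45986572 0.103     ]] 0.20942024115675653 high [[0.52574167 0.16117527 0.12      ]
 [0.33119718 0.25018542 0.12      ]] 0.21394009766936356
yaw 1.1557667446558284
yaw 1.1416972407548844
yaw mid 1.1492091157504782 len 0.23230495725524897 exp .229
chute orig [0.53511137 0.44346688] [0.53363619 0.44017758]
stand feet [[0.496, -0.267], [0.357, -0.441], [0.438, -0.22], [0.295, -0.39]] [ 0.3964148  -0.32976237  0.008     ]
plate top ends [[ 0.44827905 -0.2309794   0.0925    ]
 [ 0.31271448 -0.40990309  0.0925    ]]
stand yaw -0.6860494635542869 -0.648389955626624Traceback (most recent call last):
  File "<stdin>", line 29, in <module>
    return _nx.concatenate(arrs, 1, dtype=dtype, casting=casting)
           ~~~~~~~~~~~~~~~^^^^^^^^^^^^^^^^^^^^^^^^^^^^^^^^^^^^^^^
ValueError: all the input array dimensions except for the concatenation axis must match exactly, but along dimension 0, the array at index 0 has size 270 and the array at index 1 has size 224
```

```bash
cat > ov.py <<'E'
from h import *
c=cam("top"); s=cam("scene")
F=np.load('fr.npz'); C,S,B=F['C'],F['S'],F['B']
def lines(cm,im,sc,off):
    def L(T,P,col):
        q=(proj(cm,at(T,P))-off+.5)*sc; cv2.polylines(im,[np.round(q).astype(int)],True,col,1,cv2.LINE_AA)
    for y in(-.066,0,.066): L(C,[(-.27,y-.024,.0),(-.0,y-.024,.0),(0,y+.024,.0),(-.27,y+.024,.0)],(0,0,255))
    L(C,[(-.052,-.108,.058),(-.038,-.108,.058),(-.038,.108,.058),(-.052,.108,.058)],(0,255,0))
    L(B,[(-.071,-.055,.034),(.071,-.055,.034),(.071,.055,.034),(-.071,.055,.034)],(0,0,255))
    for x in(-.045,0,.045): L(B,[(x-.0065,-.055,.034),(x+.0065,-.055,.034),(x+.0065,.055,.034),(x-.0065,.055,.034)],(0,255,0))
    for y in(-.08,0,.08):
        P=S@fr(.02,y,.03,0,-.52); L(P,[(.004,-.036,0),(.004,.036,0),(.004,.036,.072),(.004,-.036,.072)],(0,0,255))
def crop(cm,x0,y0,w,h,sc):
    im=cv2.resize(cm['image'][y0:y0+h,x0:x0+w],None,fx=sc,fy=sc,interpolation=cv2.INTER_CUBIC); lines(cm,im,sc,np.array([x0,y0])); return im
if __name__=='__main__':
    import sys
    A=np.hstack([crop(c,155,157,107,92,3.7)[:340],crop(c,340,150,107,110,3.0)[:,:][:330]][:1])
    A2=crop(c,342,150,100,118,3.9)[:,:390]
    im=np.zeros((600,800,3),np.uint8)
    def put(x,y,a): a=a[:600-y,:800-x]; im[y:y+a.shape[0],x:x+a.shape[1]]=a
    put(0,0,crop(c,155,157,107,92,3.7)); put(400,0,crop(c,342,150,100,118,3))
    put(0,345,crop(s,335,115,110,72,3.5)); put(400,360,crop(s,175,215,160,83,2.5))
    cv2.imwrite(sys.argv[1],im)
E
python3 ov.py pics/b1.png
```

```text
(no output)
```

View pics/b1.png

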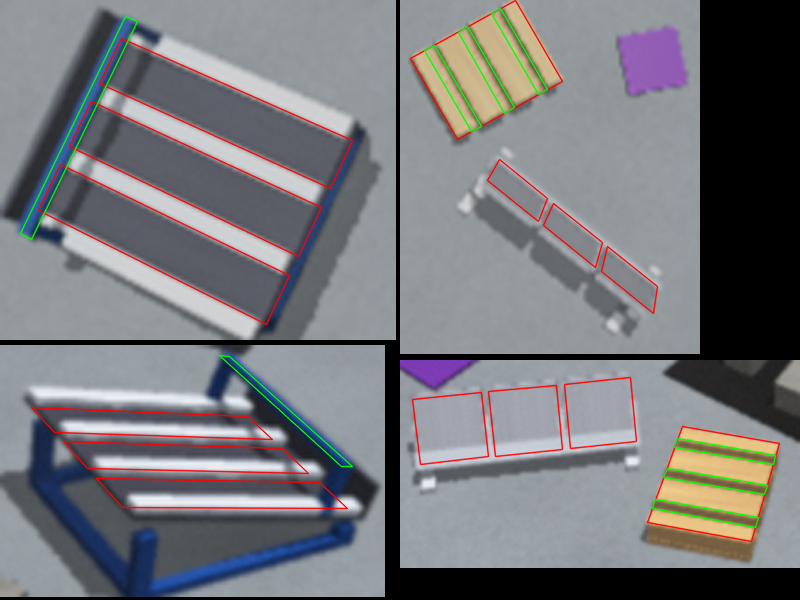

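The overlay fits both views, so bars first. This helper prints the tool-axis shifts and turns for a target.

```bash
cat >> h.py <<'E'
def tool(y,z): # tool rotation from closing axis y and pointing axis z
    y,z=np.float64(y),np.float64(z); return np.c_[np.cross(y,z),y,z]
def go(p,R,frm=None,name=''):
    if frm is None:
        s=get_state(); frm=(np.array(s['eef_pos']),Ro.from_quat(s['tcp_rot']).as_matrix())
    d=frm[1].T@(np.array(p)-frm[0])*1000; r=Ro.from_matrix(frm[1].T@R).as_rotvec()
    print(name,d.round(1).tolist(),r.round(3).tolist()); return (np.array(p),R)
def ydown(a): return tool([np.cos(a),np.sin(a),0],[0,0,-1])
E
python3 - <<'E'
from h import *
R=ydown(.15); x=R[:,0]; p=np.array([.468,.004,0])-.015*x
g=go(p+[0,0,.22],R,None,'above'); go(p+[0,0,.029],R,g,'down')
E
```

```text
above [-444.1, -519.9, 25.3] [-0.0, 0.0, 1.062]
down [0.0, 0.0, 191.0] [0.0, 0.0, 0.0]
```

```bash
python3 -m jog '[[0.2,-444,-520,25,0,0,1.062],[0.2,-444,-520,25,0,0,1.062],[0.2,-444,-520,25,0,0,1.062],[0.2,-444,-520,25,0,0,1.062],[0.2,-444,-520,25,0,0,1.062],[0.2,-444,-520,25,0,0,1.062],[0.2,-444,-520,25,0,0,1.062],[0.2,-444,-520,25,0,0,1.062],[0.2,-444,-520,25,0,0,1.062],[0.2,-444,-520,25,0,0,1.062],[0.2,-444,-520,25,0,0,1.062],[0.2,-444,-520,25,0,0,1.062]]' 40
python3 - <<'E'
from h import *
R=ydown(.15); x=R[:,0]; p=np.array([.468,.004,0])-.015*x
print(get_state()['qpos'])
g=go(p+[0,0,.22],R,None,'left')
E
```

```text
time: 1.6
eef_pos: [0.4418, 0.0664, 0.2239]
tcp_rot: [0.652, 0.758, 0.001, 0.001]
contact_force: [0.7, 0.3, 0.2]
opening: 0.796
finger_force: 0.0
[-7.88016727e-02 -2.20397487e-01  2.13694916e+00  1.77300125e-04
  1.22340644e+00 -2.28784617e-01]
left [-80.6, 16.6, 3.9] [0.002, 0.0, -0.0]
```

```bash
python3 -m jog '[[0.2,-80.6,16.6,4,0,0,0],[0.2,-80.6,16.6,4,0,0,0],[0.2,-80.6,16.6,50,0,0,0],[0.2,-80.6,16.6,100,0,0,0],[0.2,-80.6,16.6,140,0,0,0],[0.2,-80.6,16.6,140,0,0,0]]'
python3 - <<'E'
from h import *
R=ydown(.15); x=R[:,0]; p=np.array([.468,.004,0])-.015*x
g=go(p+[0,0,.029],R,None,'left')
c=cam("top"); s=cam("scene")
im=np.vstack([cv2.resize(c['image'][140:240,255:355],None,fx=4,fy=3,interpolation=cv2.INTER_CUBIC),cv2.resize(s['image'][160:260,270:370],None,fx=4,fy=3,interpolation=cv2.INTER_CUBIC)])
cv2.imwrite('pics/c1.png',im)
E
```

```text
time: 2.2
eef_pos: [0.4649, -0.0079, 0.0777]
tcp_rot: [0.652, 0.758, -0.003, -0.006]
contact_force: [-0.5, -0.1, -0.6]
opening: 0.793
finger_force: 0.0
left [-3.9, 5.5, 48.6] [-0.013, -0.005, -0.001]
```

View pics/c1.png

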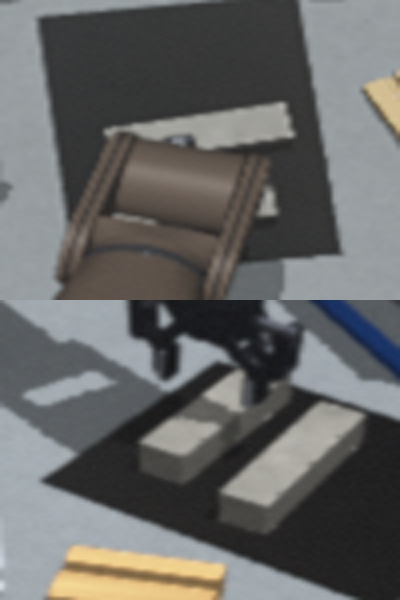

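The picture shows the gripper over bar A (lower bar, about (190,170) in the top half), with one finger on each side and bar B clear. I let the arm settle before descending.

```bash
python3 -m jog '[[0.2,0,0,0,0,0,0],[0.2,0,0,0,0,0,0],[0.2,0,0,0,0,0,0]]'
python3 - <<'E'
from h import *
R=ydown(.15); x=R[:,0]; p=np.array([.468,.004,0])-.015*x
g=go(p+[0,0,.029],R,None,'left')
E
```

```text
time: 2.6
eef_pos: [0.4714, -0.0091, 0.0856]
tcp_rot: [0.652, 0.758, 0.001, 0.002]
contact_force: [-0.4, -0.1, 0.3]
opening: 0.798
finger_force: 0.0
left [-1.4, -1.6, 56.6] [0.004, 0.002, 0.0]
```

```bash
python3 -m jog '[[0.2,-1,-1.5,40,0,0,0],[0.2,-1,-1.5,56.5,0,0,0],[0.2,-1,-1.5,56.5,0,0,0],[0.9,-1,-1.5,56.5,0,0,0],[0.9,-1,-1.5,56.5,0,0,0],[0.9,-1,-1.5,56.5,0,0,0],[0.9,-1,-1.5,56.5,0,0,0],[0.9,-1,-1.5,56.5,0,0,0]]' 60; python3 -m jog '[[0.9,0,0,-50,0,0,0],[0.9,0,0,-100,0,0,0],[0.9,0,0,-150,0,0,0],[0.9,0,0,-190,0,0,0],[0.9,0,0,-190,0,0,0],[0.9,0,0,-190,0,0,0]]'
python3 - <<'E'
from h import *
C=np.load('fr.npz')['C']; R=C[:3,:3]@np.diag([1,-1,-1.]); f=None
for n,p in(('above',(-.175,-.066,.13)),('low',(-.175,-.066,.035)),('touch',(-.175,-.066,.025)),('home',(-.095,-.066,.025))):
    f=go(at(C,p)[0],R,f,n); print(f[0])
E
```

```text
time: 3.4
eef_pos: [0.4695, -0.0104, 0.0287]
tcp_rot: [0.652, 0.758, 0.0, 0.001]
contact_force: [-2.2, -1.1, 6.9]
opening: 0.459
finger_force: 63.6
time: 4.0
eef_pos: [0.4681, -0.01, 0.2164]
tcp_rot: [0.652, 0.758, 0.0, 0.0]
contact_force: [-0.1, 0.6, -6.9]
opening: 0.457
finger_force: 64.2
above [289.9, 117.0, 6.7] [0.081, -0.272, 0.568]
[0.54047348 0.29413643 0.20969945]
low [-0.0, -0.0, 95.0] [0.0, 0.0, 0.0]
[0.52973019 0.27018141 0.11839918]
touch [-0.0, 0.0, 10.0] [0.0, 0.0, 0.0]
[0.52859932 0.26765983 0.10878862]
home [80.0, -0.0, -0.0] [0.0, 0.0, 0.0]
[0.56006113 0.33781231 0.08668017]
```

```bash
python3 -m jog '[[0.9,290,117,7,0.081,-0.272,0.568],[0.9,290,117,7,0.081,-0.272,0.568],[0.9,290,117,7,0.081,-0.272,0.568],[0.9,290,117,7,0.081,-0.272,0.568],[0.9,290,117,7,0.081,-0.272,0.568],[0.9,290,117,7,0.081,-0.272,0.568],[0.9,290,117,7,0.081,-0.272,0.568],[0.9,290,117,7,0.081,-0.272,0.568],[0.9,290,117,7,0.081,-0.272,0.568],[0.9,290,117,7,0.081,-0.272,0.568]]'
python3 - <<'E'
from h import *
C=np.load('fr.npz')['C']; R=C[:3,:3]@np.diag([1,-1,-1.]); f=None
go(at(C,(-.175,-.066,.035))[0],R,f,'low')
E
```

```text
time: 5.0
eef_pos: [0.5394, 0.293, 0.2065]
tcp_rot: [0.831, 0.538, -0.12, 0.075]
contact_force: [0.6, -0.5, -5.2]
opening: 0.455
finger_force: 64.1
low [0.9, 0.9, 91.5] [-0.005, 0.005, 0.001]
```

```bash
python3 -m jog '[[0.9,1,1,50,0,0,0],[0.9,1,1,88,0,0,0],[0.9,1,1,88,0,0,0],[0.9,1,1,88,0,0,0]]'
python3 - <<'E'
from h import *
C=np.load('fr.npz')['C']; R=C[:3,:3]@np.diag([1,-1,-1.]); f=None
go(at(C,(-.175,-.066,.025))[0],R,f,'touch')
s=cam("scene");c=cam('top')
im=np.zeros((600,720,3),np.uint8)
im[:300]=cv2.resize(s['image'][100:200,330:450],(720,300) if 0 else (360,300),interpolation=cv2.INTER_CUBIC).repeat(1,1) if 0 else cv2.resize(s['image'][100:200,250:490],(720,300),interpolation=cv2.INTER_CUBIC)
im[300:]=cv2.resize(c['image'][150:250,100:340],(720,300),interpolation=cv2.INTER_CUBIC)
cv2.imwrite('pics/d1.png',im)
E
```

```text
time: 5.4
eef_pos: [0.5317, 0.271, 0.1246]
tcp_rot: [0.832, 0.537, -0.119, 0.075]
contact_force: [0.6, 0.1, -5.0]
opening: 0.457
finger_force: 63.9
touch [0.3, -1.4, 16.3] [-0.003, 0.002, -0.001]
```

View pics/d1.png

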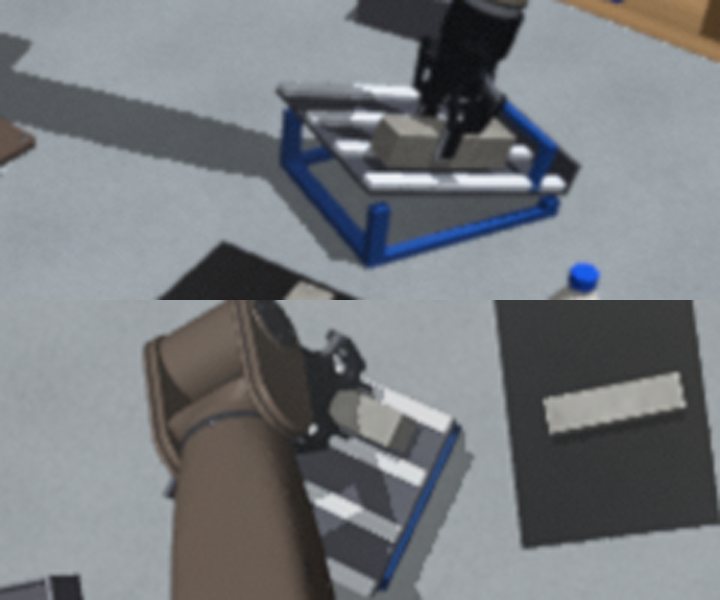

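The bar (about (440,140) in the scene half) sits over the outer lane, parallel to the strips and up-slope of the keeper. Now I lower it and slide it down.

```bash
python3 -m jog '[[0.9,0,-1,8,0,0,0],[0.9,0,-1,13,0,0,0],[0.9,0,-1,16,0,0,0],[0.9,0,-1,16,0,0,0]]';python3 -m jog '[[0.9,10,0,0,0,0,0],[0.9,20,0,0,0,0,0],[0.9,30,0,0,0,0,0],[0.9,40,0,0,0,0,0],[0.9,50,0,0,0,0,0],[0.9,60,0,0,0,0,0],[0.9,60,0,0,0,0,0]]'
python3 - <<'E'
from h import *
C=np.load('fr.npz')['C']; R=C[:3,:3]@np.diag([1,-1,-1.]); f=None
go(at(C,(-.095,-.066,.025))[0],R,f,'home')
E
```

```text
time: 5.9
eef_pos: [0.5289, 0.2687, 0.109]
tcp_rot: [0.831, 0.538, -0.118, 0.075]
contact_force: [-0.1, -0.7, -5.5]
opening: 0.457
finger_force: 64.1
time: 6.6
eef_pos: [0.5533, 0.3227, 0.0925]
tcp_rot: [0.831, 0.539, -0.117, 0.075]
contact_force: [-0.6, 0.5, -4.9]
opening: 0.46
finger_force: 64.1
home [17.6, 0.0, 1.0] [-0.001, -0.0, 0.001]
```

```bash
python3 -m jog '[[0.9,6,0,0,0,0,0],[0.9,12,0,1,0,0,0],[0.9,15,0,2,0,0,0],[0.9,17,0,2,0,0,0],[0.9,17,0,2,0,0,0]]';python3 -m jog '[[0.9,1,0,0,0,0,0],[0.9,2,0,0,0,0,0],[0.9,3,0,0,0,0,0],[0.9,3,0,0,0,0,0]]'
```

```text
time: 7.1
eef_pos: [0.5597, 0.3361, 0.0865]
tcp_rot: [0.831, 0.538, -0.117, 0.075]
contact_force: [-0.2, 0.1, -6.1]
opening: 0.457
finger_force: 64.2
time: 7.5
eef_pos: [0.5608, 0.3385, 0.0858]
tcp_rot: [0.831, 0.538, -0.117, 0.075]
contact_force: [-0.6, 0.3, -3.4]
opening: 0.456
finger_force: 64.2
```

```bash
python3 -m jog '[[0.9,1,0,1,0,0,0],[0.9,2,0,2,0,0,0],[0.9,2,0,2,0,0,0]]';python3 -m jog '[[0.9,1,0,0.5,0,0,0],[0.9,2,0,1,0,0,0],[0.9,3,0,1,0,0,0],[0.9,3,0,1,0,0,0]]'
```

```text
time: 7.8
eef_pos: [0.5618, 0.3397, 0.0853]
tcp_rot: [0.831, 0.538, -0.117, 0.076]
contact_force: [-2.6, -1.9, 4.6]
opening: 0.455
finger_force: 65.3
time: 8.2
eef_pos: [0.5619, 0.3399, 0.0852]
tcp_rot: [0.831, 0.538, -0.121, 0.077]
contact_force: [-9.0, -9.9, 13.8]
opening: 0.455
finger_force: 66.0
```

The stop is felt (about 15 N). I release, retreat and re-measure bar B.

```bash
python3 -m jog '[[0.3,-4,0,-1,0,0,0],[0.3,-4,0,-1,0,0,0],[0.3,-4,0,-1,0,0,0],[0.3,-4,0,-1,0,0,0],[0.3,-4,0,-50,0,0,0],[0.3,-4,0,-100,0,0,0],[0.3,-4,0,-130,0,0,0],[0.3,-4,0,-130,0,0,0],[0.3,-4,0,-130,0,0,0]]'
python3 - <<'E'
from h import *
c=cam("top"); im=c['image']
roi=np.zeros(im.shape[:2],bool); roi[145:225,270:335]=1
for r in rects(roi&(im.max(2)>80),150):
    b=cv2.boxPoints(r); print('bar',r, ray(c,r[0],.044)[0], ray(c,b,.044)[:,:2].round(3).tolist())
R=ydown(.198); p=np.array([.556,-.010,0])-.015*R[:,0]
g=go(p+[0,0,.13],R,None,'above')
E
```

```text
time: 9.1
eef_pos: [0.5758, 0.3718, 0.208]
tcp_rot: [0.831, 0.538, -0.116, 0.075]
contact_force: [-0.3, 0.3, -0.9]
opening: 0.697
finger_force: 0.0
bar ((304.3461608886719, 183.7307586669922), (12.551432609558105, 46.67564010620117), 78.69007110595703) [ 0.55381683 -0.00979985  0.044     ] [[0.56, 0.075], [0.591, -0.086], [0.548, -0.094], [0.516, 0.066]]
above [-332.3, 147.6, 174.8] [-0.089, 0.272, -0.615]
```

```bash
python3 -m jog '[[0.2,-332,147.5,175,-0.089,0.272,-0.615],[0.2,-332,147.5,175,-0.089,0.272,-0.615],[0.2,-332,147.5,175,-0.089,0.272,-0.615],[0.2,-332,147.5,175,-0.089,0.272,-0.615],[0.2,-332,147.5,175,-0.089,0.272,-0.615],[0.2,-332,147.5,175,-0.089,0.272,-0.615],[0.2,-332,147.5,175,-0.089,0.272,-0.615],[0.2,-332,147.5,175,-0.089,0.272,-0.615],[0.2,-332,147.5,175,-0.089,0.272,-0.615],[0.2,-332,147.5,175,-0.089,0.272,-0.615],[0.2,-332,147.5,175,-0.089,0.272,-0.615],[0.2,-332,147.5,175,-0.089,0.272,-0.615]]'
python3 - <<'E'
from h import *
R=ydown(.198); p=np.array([.556,-.010,0])-.015*R[:,0]
g=go(p+[0,0,.029],R,None,'down')
c=cam("top"); s=cam("scene")
np.savez('r0.npz',im=c['image'])
im=np.hstack([cv2.resize(c['image'][150:260,140:360],(440,220)),cv2.resize(s['image'][100:210,300:460],(320,220))])
cv2.imwrite('pics/e1.png',im)
E
```

```text
time: 10.35
eef_pos: [0.5595, -0.0226, 0.1306]
tcp_rot: [0.633, 0.774, 0.001, -0.0]
contact_force: [0.6, -0.4, 0.0]
opening: 0.801
finger_force: 0.0
down [-2.1, -1.1, 101.6] [0.001, -0.001, 0.001]
```

View pics/e1.png

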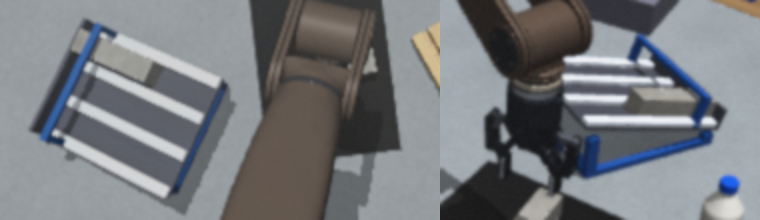

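Bar A is home under the keeper in the outer lane. Now bar B.

```bash
python3 -m jog '[[0.2,-2,-1,45,0,0,0],[0.2,-2,-1,80,0,0,0],[0.2,-2,-1,101,0,0,0],[0.2,-2,-1,101,0,0,0],[0.9,-2,-1,101,0,0,0],[0.9,-2,-1,101,0,0,0],[0.9,-2,-1,101,0,0,0],[0.9,-2,-1,101,0,0,0],[0.9,-2,-1,101,0,0,0]]' 60; python3 -m jog '[[0.9,0,0,-50,0,0,0],[0.9,0,0,-100,0,0,0],[0.9,0,0,-150,0,0,0],[0.9,0,0,-190,0,0,0],[0.9,0,0,-190,0,0,0],[0.9,0,0,-190,0,0,0]]'
python3 - <<'E'
from h import *
C=np.load('fr.npz')['C']; R=C[:3,:3]@np.diag([1,-1,-1.])
go(at(C,(-.172,.066,.12))[0],R,None,'above')
E
```

```text
time: 11.35
eef_pos: [0.5601, -0.0263, 0.032]
tcp_rot: [0.634, 0.774, 0.001, 0.001]
contact_force: [-3.5, 0.5, 7.7]
opening: 0.458
finger_force: 63.8
time: 11.95
eef_pos: [0.5586, -0.0264, 0.2195]
tcp_rot: [0.634, 0.773, 0.001, 0.001]
contact_force: [-0.4, 0.6, -5.6]
opening: 0.455
finger_force: 64.3
above [394.5, -62.4, 20.3] [0.089, -0.272, 0.615]
```

```bash
python3 -m jog '[[0.9,394.5,-62.5,0,0.089,-0.272,0.615],[0.9,394.5,-62.5,0,0.089,-0.272,0.615],[0.9,394.5,-62.5,0,0.089,-0.272,0.615],[0.9,394.5,-62.5,0,0.089,-0.272,0.615],[0.9,394.5,-62.5,0,0.089,-0.272,0.615],[0.9,394.5,-62.5,0,0.089,-0.272,0.615],[0.9,394.5,-62.5,0,0.089,-0.272,0.615],[0.9,394.5,-62.5,0,0.089,-0.272,0.615],[0.9,394.5,-62.5,20,0.089,-0.272,0.615],[0.9,394.5,-62.5,20,0.089,-0.272,0.615],[0.9,394.5,-62.5,20,0.089,-0.272,0.615]]'
python3 - <<'E'
from h import *
C=np.load('fr.npz')['C']; R=C[:3,:3]@np.diag([1,-1,-1.])
f=go(at(C,(-.172,.066,.028))[0],R,None,'touch')
go(at(C,(-.095,.066,.028))[0],R,f,'home')
E
```

```text
time: 13.05
eef_pos: [0.4176, 0.3477, 0.1951]
tcp_rot: [0.83, 0.539, -0.121, 0.075]
contact_force: [0.4, -0.1, -5.6]
opening: 0.458
finger_force: 64.1
touch [0.9, 2.5, 87.5] [-0.005, 0.007, 0.004]
home [77.0, -0.0, 0.0] [0.0, 0.0, 0.0]
```

```bash
python3 -m jog '[[0.9,1,2.5,45,0,0,0.004],[0.9,1,2.5,75,0,0,0.004],[0.9,1,2.5,82,0,0,0.004],[0.9,1,2.5,87,0,0,0.004],[0.9,1,2.5,89,0,0,0.004],[0.9,1,2.5,89,0,0,0.004]]';python3 -m jog '[[0.9,10,0,0,0,0,0],[0.9,20,0,0,0,0,0],[0.9,30,0,0,0,0,0],[0.9,40,0,0,0,0,0],[0.9,50,0,0,0,0,0],[0.9,60,0,0,0,0,0],[0.9,70,0,0,0,0,0],[0.9,75,0,1,0,0,0],[0.9,78,0,2,0,0,0],[0.9,80,0,2,0,0,0],[0.9,80,0,2,0,0,0]]'
python3 - <<'E'
from h import *
C=np.load('fr.npz')['C']
s=get_state();p=C[:3,:3].T@(s['eef_pos']-C[:3,3]);print(p.round(4), (C[:3,:3].T@s['contact_force']).round(1))
E
```

```text
time: 13.65
eef_pos: [0.4127, 0.3258, 0.115]
tcp_rot: [0.833, 0.536, -0.117, 0.075]
contact_force: [-2.9, -0.2, -6.0]
opening: 0.46
finger_force: 64.0
time: 14.75
eef_pos: [0.443, 0.393, 0.091]
tcp_rot: [0.832, 0.536, -0.122, 0.077]
contact_force: [-10.4, -10.7, 4.1]
opening: 0.451
finger_force: 64.9
[-0.0938  0.0635  0.0299] [-14.6   5.1   0. ]
```

```bash
python3 -m jog '[[0.9,1,0,2,0,0,0],[0.9,1,0,2,0,0,0],[0.3,-2,0,1,0,0,0],[0.3,-2,0,1,0,0,0],[0.3,-2,0,1,0,0,0],[0.3,-2,0,-50,0,0,0],[0.3,-2,0,-100,0,0,0],[0.3,-2,0,-130,0,0,0],[0.3,-2,0,-130,0,0,0],[0.3,-2,0,-130,0,0,0]]'
python3 - <<'E'
from h import *
F=np.load('fr.npz'); S=F['S'].copy(); S[:3,:3]=fr(0,0,0,-.67)[:3,:3]
# plate at y=0.08 first
P=S@fr(.02,.08,.03,0,-.52); R=tool(P[:3,0],-P[:3,2])
f=go(at(P,(0,0,.16))[0],R,None,'pre'); print(f[0])
f=go([.35,-.05,.25],ydown(-.3),None,'via'); go(at(P,(0,0,.16))[0],R,f,'pre after via')
E
```

```text
time: 15.75
eef_pos: [0.4593, 0.4267, 0.217]
tcp_rot: [0.832, 0.537, -0.115, 0.076]
contact_force: [-1.2, -0.7, 0.4]
opening: 0.697
finger_force: 0.0
pre [-586.0, 216.3, 217.0] [-0.478, 0.205, 0.308]
[ 0.39945564 -0.23010746  0.16885107]
via [-470.1, 97.1, 99.4] [-0.015, 0.277, -0.125]
pre after via [-157.4, 100.5, 81.1] [-0.514, -0.096, 0.362]
```

Run:
```python
from h import *
F=np.load('fr.npz'); S=F['S'].copy(); S[:3,:3]=fr(0,0,0,-.67)[:3,:3]
P=S@fr(.02,.08,.03,0,-.52); R=tool(P[:3,0],-P[:3,2])
f=go([.50,.05,.26],ydown(-.3),None,'via'); go(at(P,(0,0,.16))[0],R,f,'pre after via')
c=cam('top');s=cam('scene')
im=np.hstack([cv2.resize(c['image'][150:260,140:360],(440,220)),cv2.resize(s['image'][100:210,300:460],(320,220))])
cv2.imwrite('pics/f1.png',im)
```

```text
via [-325.6, 192.6, 48.2] [-0.015, 0.277, -0.125]
pre after via [-297.3, -13.3, 91.1] [-0.514, -0.096, 0.362]
```

View pics/f1.png

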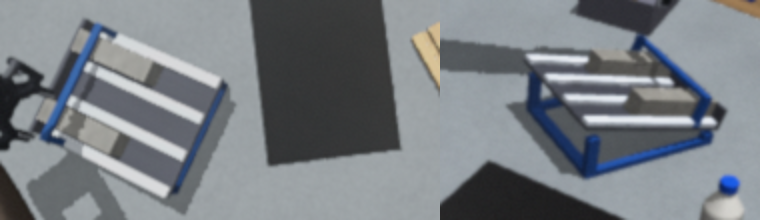

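Both bars lie in the outer lanes under the keeper, each against the stop. Next, the plates.

```bash
python3 -m jog '[[0.5,-325,192,48,-0.015,0.277,-0.125],[0.5,-325,192,48,-0.015,0.277,-0.125],[0.5,-325,192,48,-0.015,0.277,-0.125],[0.5,-325,192,48,-0.015,0.277,-0.125],[0.5,-325,192,48,-0.015,0.277,-0.125],[0.5,-325,192,48,-0.015,0.277,-0.125],[0.5,-325,192,48,-0.015,0.277,-0.125],[0.5,-325,192,48,-0.015,0.277,-0.125],[0.5,-325,192,48,-0.015,0.277,-0.125],[0.5,-325,192,48,-0.015,0.277,-0.125]]'; python3 -m jog '[[0.65,-297,-13,91,-0.514,-0.096,0.362],[0.65,-297,-13,91,-0.514,-0.096,0.362],[0.65,-297,-13,91,-0.514,-0.096,0.362],[0.65,-297,-13,91,-0.514,-0.096,0.362],[0.65,-297,-13,91,-0.514,-0.096,0.362],[0.65,-297,-13,91,-0.514,-0.096,0.362],[0.65,-297,-13,91,-0.514,-0.096,0.362],[0.65,-297,-13,91,-0.514,-0.096,0.362],[0.65,-297,-13,91,-0.514,-0.096,0.362],[0.65,-297,-13,91,-0.514,-0.096,0.362]]' 40
python3 - <<'E'
from h import *
F=np.load('fr.npz'); S=F['S'].copy(); S[:3,:3]=fr(0,0,0,-.67)[:3,:3]
np.savez('fr.npz',C=F['C'],B=F['B'],S=S)
P=S@fr(.02,.08,.03,0,-.52); R=tool(P[:3,0],-P[:3,2])
go(at(P,(0,0,.16))[0],R,None,'pre');go(at(P,(0,0,.058))[0],R,None,'grasp')
C=F['C']; c=cam('top'); im=c['image']
# bar upslope end check: brightness/warmth profile along lane line at bar top height
for y in(-.066,.066):
    xs=np.arange(-.20,-.12,.002); q=proj(c,at(C,np.c_[xs,0*xs+y,0*xs+.04]))
    v=cv2.remap(im,q[:,:1].astype(np.float32),q[:,1:].astype(np.float32),cv2.INTER_LINEAR).max(2)[:,0]; print(y,xs[np.argmax(np.diff(v.astype(int)))],v[::2].tolist())
print(get_state()['qpos'])
E
```

```text
time: 16.85
eef_pos: [0.4979, 0.0497, 0.2577]
tcp_rot: [0.806, 0.593, -0.003, -0.001]
contact_force: [-0.9, -0.4, -0.2]
opening: 0.499
finger_force: 0.0
time: 17.85
eef_pos: [0.3988, -0.2283, 0.1691]
tcp_rot: [0.87, 0.422, 0.111, 0.231]
contact_force: [-0.5, 0.3, -0.1]
opening: 0.35
finger_force: 0.0
pre [-1.0, 1.3, 1.0] [-0.002, 0.001, 0.003]
grasp [-0.9, 1.4, 103.0] [-0.002, 0.001, 0.003]
-0.066 -0.15799999999999997 [109, 110, 109, 109, 106, 94, 83, 84, 83, 82, 97, 136, 157, 158, 156, 155, 157, 159, 160, 159, 159]
0.066 -0.15799999999999997 [105, 105, 106, 106, 102, 88, 78, 80, 80, 77, 84, 127, 158, 157, 155, 156, 157, 158, 158, 159, 159]
[-0.76546194 -0.40152362  2.43578367  0.08262399  0.59219652 -0.15517031]
```

```bash
python3 -m jog '[[0.65,-1,1.5,40,0,0,0],[0.65,-1,1.5,75,0,0,0],[0.65,-1,1.5,90,0,0,0],[0.65,-1,1.5,90,0,0,0],[0.65,-1,1.5,90,0,0,0]]'
python3 - <<'E'
from h import *
F=np.load('fr.npz'); S=F['S']
P=S@fr(.02,.08,.03,0,-.52); R=tool(P[:3,0],-P[:3,2])
go(at(P,(0,0,.058))[0],R,None,'grasp')
c=cam('top');s=cam('scene'); print(get_state()['qpos'])
im=np.hstack([cv2.resize(c['image'][160:270,340:450],(390,390),interpolation=cv2.INTER_CUBIC),cv2.resize(s['image'][170:280,170:280],(390,390),interpolation=cv2.INTER_CUBIC)])
cv2.imwrite('pics/g1.png',im)
E
```

```text
time: 18.4
eef_pos: [0.4339, -0.2584, 0.092]
tcp_rot: [0.87, 0.422, 0.11, 0.231]
contact_force: [0.0, 0.2, 0.7]
opening: 0.352
finger_force: 0.0
grasp [0.8, -0.5, 13.2] [-0.002, 0.002, 0.003]
[-0.7590478  -0.11132478  2.3791421   0.12011235  0.35695227 -0.19204335]
```

View pics/g1.png

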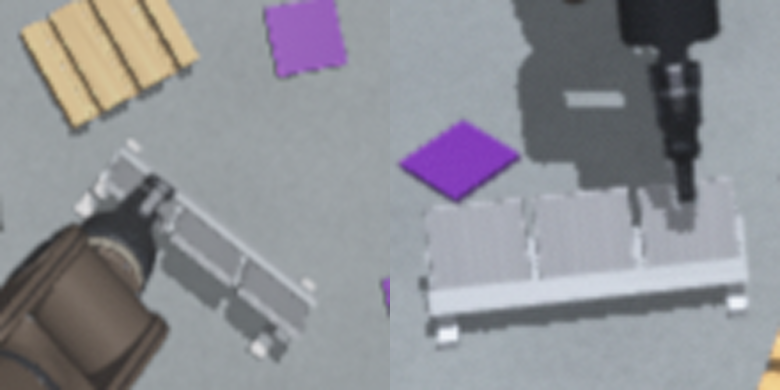

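The fingers straddle the right-hand plate (as seen in the scene), near the centre of its width at (685,210). I descend, grip and lift.

```bash
python3 -m jog '[[0.65,1,-0.5,8,0,0,0],[0.65,1,-0.5,13,0,0,0],[0.65,1,-0.5,13,0,0,0],[1,1,-0.5,13,0,0,0],[1,1,-0.5,13,0,0,0],[1,1,-0.5,13,0,0,0],[1,1,-0.5,13,0,0,0],[1,1,-0.5,13,0,0,0]]' 50;  python3 -m jog '[[1,0,0,-15,0,0,0],[1,0,0,-40,0,0,0],[1,0,0,-80,0,0,0],[1,0,0,-100,0,0,0],[1,0,0,-100,0,0,0]]'
python3 - <<'E'
from h import *
F=np.load('fr.npz'); B=F['B']; R=tool(B[:3,0],[0,0,-1])
f=None
for n,p in(('above',(.045,0,.17)),('near',(.045,0,.105)),('in',(.045,0,.066))): f=go(at(B,p)[0],R,f,n)
E
```

```text
time: 19.3
eef_pos: [0.4383, -0.262, 0.08]
tcp_rot: [0.87, 0.421, 0.11, 0.231]
contact_force: [-4.0, 2.5, 2.1]
opening: 0.087
finger_force: 49.3
time: 19.8
eef_pos: [0.4005, -0.2317, 0.1698]
tcp_rot: [0.869, 0.421, 0.111, 0.234]
contact_force: [0.9, -0.4, -3.1]
opening: 0.084
finger_force: 49.4
above [95.8, 172.5, 99.1] [0.518, -0.1, 0.384]
near [0.0, 0.0, 65.0] [0.0, 0.0, 0.0]
in [0.0, 0.0, 39.0] [0.0, 0.0, 0.0]
```

```bash
python3 -m jog '[[1,96,172.5,99,0.518,-0.1,0.384],[1,96,172.5,99,0.518,-0.1,0.384],[1,96,172.5,99,0.518,-0.1,0.384],[1,96,172.5,99,0.518,-0.1,0.384],[1,96,172.5,99,0.518,-0.1,0.384],[1,96,172.5,99,0.518,-0.1,0.384],[1,96,172.5,99,0.518,-0.1,0.384],[1,96,172.5,99,0.518,-0.1,0.384],[1,96,172.5,99,0.518,-0.1,0.384]]';  python3 - <<'E'
from h import *
F=np.load('fr.npz'); B=F['B']; R=tool(B[:3,0],[0,0,-1])
go(at(B,(.045,0,.102))[0],R,None,'near')
E
```

```text
time: 20.7
eef_pos: [0.6142, -0.2792, 0.1659]
tcp_rot: [0.968, 0.251, -0.002, -0.002]
contact_force: [-0.4, 0.9, -3.5]
opening: 0.085
finger_force: 49.9
near [1.0, 2.2, 63.9] [-0.006, 0.003, -0.0]
```

```bash
python3 -m jog '[[1,1,2,40,-0.003,0.003,0],[1,1,2,63,-0.003,0.003,0],[1,1,2,63,-0.003,0.003,0],[1,1,2,63,-0.003,0.003,0]]';  python3 - <<'E'
from h import *
F=np.load('fr.npz'); B=F['B']; R=tool(B[:3,0],[0,0,-1])
go(at(B,(.045,0,.088))[0],R,None,'in')
c=cam('top');s=cam('scene')
def cr(cm,x,y,w,h,W,H):
    return cv2.resize(cm['image'][y:y+h,x:x+w],(W,H),interpolation=cv2.INTER_CUBIC)
cv2.imwrite('pics/h1.png',np.hstack([cr(c,340,145,60,60,390,390),cr(s,260,220,80,80,390,390)]))
E
```

```text
time: 21.1
eef_pos: [0.6165, -0.2806, 0.1039]
tcp_rot: [0.968, 0.251, 0.0, -0.001]
contact_force: [1.2, -0.2, -2.2]
opening: 0.084
finger_force: 49.6
in [-0.4, -0.5, 15.9] [-0.002, -0.001, -0.0]
```

View pics/h1.png

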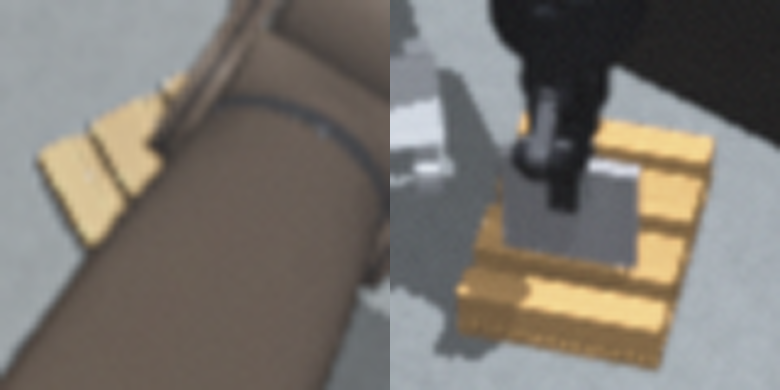

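The plate hangs squarely about 12 mm above the block, over the +x slot (bottom edge at (570,255)). I lower it gently.

```bash
python3 -m jog '[[1,-0.5,-0.5,8,0,0,0],[1,-0.5,-0.5,14,0,0,0],[1,-0.5,-0.5,19,0,0,0],[1,-0.5,-0.5,19,0,0,0]]';  python3 - <<'E'
from h import *
F=np.load('fr.npz'); B=F['B']; R=tool(B[:3,0],[0,0,-1])
go(at(B,(.045,0,.066))[0],R,None,'in')
E
```

```text
time: 21.6
eef_pos: [0.6163, -0.2808, 0.0834]
tcp_rot: [0.968, 0.251, 0.0, -0.001]
contact_force: [1.6, -1.0, -4.8]
opening: 0.083
finger_force: 49.6
in [-0.2, -0.6, 17.4] [-0.002, -0.001, -0.0]
```

```bash
python3 -m jog '[[1,0,-0.5,6,0,0,0],[1,0,-0.5,11,0,0,0],[1,0,-0.5,14,0,0,0],[1,0,-0.5,14,0,0,0]]';python3 -m jog '[[1,0,0,2,0,0,0],[1,0,0,3.5,0,0,0],[1,0,0,3.5,0,0,0]]'
```

```text
time: 22.0
eef_pos: [0.6164, -0.2806, 0.0699]
tcp_rot: [0.968, 0.251, 0.001, -0.001]
contact_force: [2.3, -2.9, -5.7]
opening: 0.086
finger_force: 49.4
time: 22.3
eef_pos: [0.6165, -0.2805, 0.0672]
tcp_rot: [0.968, 0.251, 0.001, -0.0]
contact_force: [2.2, -4.0, -1.7]
opening: 0.087
finger_force: 49.9
```

```bash
python3 -m jog '[[1,0,0.5,1.5,0,0,0],[1,0,0.5,1.5,0,0,0],[0.7,0,0.5,0.5,0,0,0],[0.7,0,0.5,0.5,0,0,0],[0.7,0,0.5,0.5,0,0,0],[0.7,0,0.5,-40,0,0,0],[0.7,0,0.5,-80,0,0,0],[0.7,0,0.5,-110,0,0,0],[0.7,0,0.5,-110,0,0,0],[0.7,0,0.5,-110,0,0,0]]'
python3 - <<'E'
from h import *
S=np.load('fr.npz')['S']
P=S@fr(.02,.0,.03,0,-.52); R=tool(P[:3,0],-P[:3,2])
go(at(P,(0,0,.16))[0],R,None,'pre')
c=cam('top'); cv2.imwrite('pics/i1.png',c['image'])
E
```

```text
time: 23.3
eef_pos: [0.6164, -0.2805, 0.1775]
tcp_rot: [0.968, 0.251, 0.0, -0.001]
contact_force: [0.3, 1.2, -1.1]
opening: 0.304
finger_force: 0.0
pre [-239.0, -118.9, 8.5] [-0.515, 0.101, -0.384]
```

```bash
python3 -m jog '[[0.65,-239,-119,8.5,-0.515,0.101,-0.384],[0.65,-239,-119,8.5,-0.515,0.101,-0.384],[0.65,-239,-119,8.5,-0.515,0.101,-0.384],[0.65,-239,-119,8.5,-0.515,0.101,-0.384],[0.65,-239,-119,8.5,-0.515,0.101,-0.384],[0.65,-239,-119,8.5,-0.515,0.101,-0.384],[0.65,-239,-119,8.5,-0.515,0.101,-0.384],[0.65,-239,-119,8.5,-0.515,0.101,-0.384],[0.65,-239,-119,8.5,-0.515,0.101,-0.384],[0.65,-239,-119,8.5,-0.515,0.101,-0.384]]'
python3 - <<'E'
from h import *
S=np.load('fr.npz')['S']
P=S@fr(.02,.0,.03,0,-.52); R=tool(P[:3,0],-P[:3,2])
go(at(P,(0,0,.058))[0],R,None,'grasp'); print(get_state()['qpos'])
E
```

```text
time: 24.35
eef_pos: [0.3505, -0.2928, 0.1683]
tcp_rot: [0.87, 0.421, 0.112, 0.231]
contact_force: [0.7, -0.3, 0.3]
opening: 0.353
finger_force: 0.0
grasp [-0.5, -0.1, 101.2] [-0.001, -0.001, 0.001]
[-1.00681731 -0.41548742  2.4470445   0.28158247  0.63518773 -0.52479368]
```

```bash
python3 -m jog '[[0.65,-0.5,-0.5,40,0,0,0],[0.65,-0.5,-0.5,75,0,0,0],[0.65,-0.5,-0.5,92,0,0,0],[0.65,-0.5,-0.5,101,0,0,0],[0.65,-0.5,-0.5,101,0,0,0],[1,-0.5,-0.5,101,0,0,0],[1,-0.5,-0.5,101,0,0,0],[1,-0.5,-0.5,101,0,0,0],[1,-0.5,-0.5,101,0,0,0],[1,-0.5,-0.5,101,0,0,0]]' 50;  python3 -m jog '[[1,0,0,-15,0,0,0],[1,0,0,-40,0,0,0],[1,0,0,-80,0,0,0],[1,0,0,-100,0,0,0],[1,0,0,-100,0,0,0]]'
python3 - <<'E'
from h import *
F=np.load('fr.npz'); B=F['B']; R=tool(B[:3,0],[0,0,-1])
f=go(at(B,(.001,0,.19))[0],R,None,'above')
E
```

```text
time: 25.35
eef_pos: [0.3882, -0.3237, 0.0807]
tcp_rot: [0.87, 0.421, 0.112, 0.231]
contact_force: [-3.0, 4.8, 4.1]
opening: 0.083
finger_force: 52.7
time: 25.85
eef_pos: [0.3496, -0.2943, 0.1704]
tcp_rot: [0.869, 0.42, 0.112, 0.235]
contact_force: [0.5, -0.3, -3.3]
opening: 0.085
finger_force: 51.5
above [193.3, 147.8, 62.6] [0.52, -0.101, 0.384]
```

```bash
python3 -m jog '[[1,193,148,62.5,0.52,-0.101,0.384],[1,193,148,62.5,0.52,-0.101,0.384],[1,193,148,62.5,0.52,-0.101,0.384],[1,193,148,62.5,0.52,-0.101,0.384],[1,193,148,62.5,0.52,-0.101,0.384],[1,193,148,62.5,0.52,-0.101,0.384],[1,193,148,62.5,0.52,-0.101,0.384],[1,193,148,62.5,0.52,-0.101,0.384],[1,193,148,62.5,0.52,-0.101,0.384],[1,193,148,62.5,0.52,-0.101,0.384],[1,193,148,62.5,0.52,-0.101,0.384]]';  python3 - <<'E'
from h import *
F=np.load('fr.npz'); B=F['B']; R=tool(B[:3,0],[0,0,-1])
go(at(B,(.001,0,.1))[0],R,None,'near')
E
```

```text
time: 26.95
eef_pos: [0.5933, -0.2415, 0.1866]
tcp_rot: [0.968, 0.251, -0.001, -0.003]
contact_force: [1.0, 0.2, -3.0]
opening: 0.086
finger_force: 51.5
near [0.9, 1.5, 86.6] [-0.007, 0.0, -0.001]
```

```bash
python3 -m jog '[[1,0.5,1.5,45,-0.003,0,0],[1,0.5,1.5,84,-0.003,0,0],[1,0.5,1.5,84,-0.003,0,0],[1,0.5,1.5,84,-0.003,0,0]]';  python3 - <<'E'
from h import *
F=np.load('fr.npz'); B=F['B']; R=tool(B[:3,0],[0,0,-1])
go(at(B,(.001,0,.084))[0],R,None,'in')
E
```

```text
time: 27.35
eef_pos: [0.5945, -0.2418, 0.1026]
tcp_rot: [0.968, 0.251, -0.001, -0.002]
contact_force: [0.2, 0.0, -2.2]
opening: 0.086
finger_force: 51.3
in [0.0, 0.2, 18.6] [-0.005, 0.001, -0.0]
```

```bash
python3 -m jog '[[1,0,0,8,-0.003,0,0],[1,0,0,14,-0.003,0,0],[1,0,0,19,-0.003,0,0],[1,0,0,19,-0.003,0,0]]'; python3 -m jog '[[1,0,0,6,0,0,0],[1,0,0,11,0,0,0],[1,0,0,14,0,0,0],[1,0,0,14,0,0,0]]';python3 -m jog '[[1,0,0,2,0,0,0],[1,0,0,3.5,0,0,0],[1,0,0,3.5,0,0,0]]'
```

```text
time: 27.75
eef_pos: [0.5949, -0.2416, 0.0832]
tcp_rot: [0.968, 0.251, -0.0, -0.001]
contact_force: [-0.4, -0.9, -3.4]
opening: 0.085
finger_force: 51.4
time: 28.15
eef_pos: [0.5948, -0.2416, 0.0687]
tcp_rot: [0.968, 0.251, -0.001, -0.001]
contact_force: [0.7, -0.6, -3.7]
opening: 0.084
finger_force: 51.3
time: 28.45
eef_pos: [0.5949, -0.2416, 0.0658]
tcp_rot: [0.968, 0.251, -0.0, -0.001]
contact_force: [0.5, -1.7, -2.7]
opening: 0.083
finger_force: 51.4
```

```bash
python3 -m jog '[[1,0,0,1.5,0,0,0],[1,0,0,1.5,0,0,0],[0.7,0,0,1,0,0,0],[0.7,0,0,1,0,0,0],[0.7,0,0,1,0,0,0],[0.7,0,0,-40,0,0,0],[0.7,0,0,-80,0,0,0],[0.7,0,0,-110,0,0,0],[0.7,0,0,-110,0,0,0],[0.7,0,0,-110,0,0,0]]'
python3 - <<'E'
from h import *
S=np.load('fr.npz')['S']
P=S@fr(.02,-.08,.03,0,-.52); R=tool(P[:3,0],-P[:3,2])
go(at(P,(0,0,.16))[0],R,None,'pre')
E
```

```text
time: 29.45
eef_pos: [0.5956, -0.242, 0.177]
tcp_rot: [0.968, 0.251, 0.001, 0.0]
contact_force: [-0.3, 0.1, -1.3]
opening: 0.301
finger_force: 0.0
pre [-313.4, -44.6, 7.9] [-0.512, 0.101, -0.384]
```

```bash
python3 -m jog '[[0.65,-313.5,-44.5,8,-0.512,0.101,-0.384],[0.65,-313.5,-44.5,8,-0.512,0.101,-0.384],[0.65,-313.5,-44.5,8,-0.512,0.101,-0.384],[0.65,-313.5,-44.5,8,-0.512,0.101,-0.384],[0.65,-313.5,-44.5,8,-0.512,0.101,-0.384],[0.65,-313.5,-44.5,8,-0.512,0.101,-0.384],[0.65,-313.5,-44.5,8,-0.512,0.101,-0.384],[0.65,-313.5,-44.5,8,-0.512,0.101,-0.384],[0.65,-313.5,-44.5,8,-0.512,0.101,-0.384],[0.65,-313.5,-44.5,8,-0.512,0.101,-0.384],[0.65,-313.5,-44.5,8,-0.512,0.101,-0.384]]'
python3 - <<'E'
from h import *
S=np.load('fr.npz')['S']
P=S@fr(.02,-.08,.03,0,-.52); R=tool(P[:3,0],-P[:3,2])
go(at(P,(0,0,.058))[0],R,None,'grasp'); print(get_state()['qpos'])
E
```

```text
time: 30.55
eef_pos: [0.3007, -0.3543, 0.1675]
tcp_rot: [0.87, 0.422, 0.112, 0.23]
contact_force: [-0.3, -0.2, 1.0]
opening: 0.345
finger_force: 0.0
grasp [-1.5, 1.4, 100.9] [-0.004, -0.002, 0.002]
[-1.22379291 -0.37637542  2.42223837  0.42153501  0.69149995 -0.82848927]
```

```bash
python3 -m jog '[[0.65,-1,0.5,40,0,0,0],[0.65,-1,0.5,75,0,0,0],[0.65,-1,0.5,92,0,0,0],[0.65,-1,0.5,101,0,0,0],[0.65,-1,0.5,101,0,0,0],[1,-1,0.5,101,0,0,0],[1,-1,0.5,101,0,0,0],[1,-1,0.5,101,0,0,0],[1,-1,0.5,101,0,0,0],[1,-1,0.5,101,0,0,0]]' 50;  python3 -m jog '[[1,0,0,-15,0,0,0],[1,0,0,-40,0,0,0],[1,0,0,-80,0,0,0],[1,0,0,-100,0,0,0],[1,0,0,-100,0,0,0]]'
python3 - <<'E'
from h import *
F=np.load('fr.npz'); B=F['B']; R=tool(B[:3,0],[0,0,-1])
f=go(at(B,(-.044,0,.19))[0],R,None,'above')
E
```

```text
time: 31.55
eef_pos: [0.3384, -0.3872, 0.0811]
tcp_rot: [0.87, 0.421, 0.111, 0.23]
contact_force: [-2.2, 4.9, 5.5]
opening: 0.083
finger_force: 50.6
time: 32.05
eef_pos: [0.2994, -0.3579, 0.1703]
tcp_rot: [0.87, 0.42, 0.11, 0.234]
contact_force: [1.5, -1.1, -3.7]
opening: 0.08
finger_force: 49.4
above [291.5, 112.1, 40.4] [0.517, -0.098, 0.384]
```

```bash
python3 -m jog '[[1,291.5,112,40,0.517,-0.098,0.384],[1,291.5,112,40,0.517,-0.098,0.384],[1,291.5,112,40,0.517,-0.098,0.384],[1,291.5,112,40,0.517,-0.098,0.384],[1,291.5,112,40,0.517,-0.098,0.384],[1,291.5,112,40,0.517,-0.098,0.384],[1,291.5,112,40,0.517,-0.098,0.384],[1,291.5,112,40,0.517,-0.098,0.384],[1,291.5,112,40,0.517,-0.098,0.384],[1,291.5,112,40,0.517,-0.098,0.384],[1,291.5,112,40,0.517,-0.098,0.384],[1,291.5,112,40,0.517,-0.098,0.384]]'; python3 -m jog '[[1,0,0,45,0,0,0],[1,0,0,84,0,0,0],[1,0,0,84,0,0,0],[1,0,0,84,0,0,0]]'
python3 - <<'E'
from h import *
F=np.load('fr.npz'); B=F['B']; R=tool(B[:3,0],[0,0,-1])
go(at(B,(-.044,0,.084))[0],R,None,'in')
E
```

```text
time: 33.25
eef_pos: [0.5715, -0.2016, 0.1869]
tcp_rot: [0.968, 0.251, -0.001, -0.004]
contact_force: [-0.1, -0.0, -3.7]
opening: 0.083
finger_force: 49.6
time: 33.65
eef_pos: [0.5716, -0.2009, 0.1038]
tcp_rot: [0.968, 0.251, -0.001, -0.004]
contact_force: [0.8, -0.3, -2.6]
opening: 0.085
finger_force: 49.7
in [0.1, 2.1, 19.8] [-0.008, -0.001, -0.0]
```

```bash
python3 -m jog '[[1,0,2,4,-0.006,0,0],[1,0,2,8,-0.006,0,0],[1,0,2,14,-0.006,0,0],[1,0,2,19,-0.006,0,0],[1,0,2,19,-0.006,0,0]]'; python3 -m jog '[[1,0,0,6,0,0,0],[1,0,0,11,0,0,0],[1,0,0,14,0,0,0],[1,0,0,14,0,0,0]]';python3 -m jog '[[1,0,0,2,0,0,0],[1,0,0,4,0,0,0],[1,0,0,4,0,0,0]]'
```

```text
time: 34.15
eef_pos: [0.573, -0.2019, 0.0842]
tcp_rot: [0.968, 0.252, 0.0, -0.001]
contact_force: [0.2, -0.5, -3.8]
opening: 0.083
finger_force: 49.6
time: 34.55
eef_pos: [0.573, -0.2019, 0.0702]
tcp_rot: [0.968, 0.252, 0.0, -0.001]
contact_force: [0.1, -1.8, -4.0]
opening: 0.087
finger_force: 49.6
time: 34.85
eef_pos: [0.5731, -0.2019, 0.0666]
tcp_rot: [0.968, 0.252, 0.0, -0.001]
contact_force: [-0.3, -0.9, -4.0]
opening: 0.085
finger_force: 49.6
```

Release, retreat away from the block, and look.

```bash
python3 -m jog '[[1,0,0,1.5,0,0,0],[1,0,0,1.5,0,0,0],[0.7,0,0,1,0,0,0],[0.7,0,0,1,0,0,0],[0.7,0,0,1,0,0,0],[0.7,0,0,-40,0,0,0],[0.7,0,0,-80,0,0,0],[0.7,0,0,-120,0,0,0],[0.7,0,0,-150,0,0,0],[0.7,0,0,-150,0,0,0]]'; python3 -m jog '[[0.7,-50,0,0,0,0,0],[0.7,-100,0,0,0,0,0],[0.7,-120,0,0,0,0,0],[0.7,-120,-50,0,0,0,0],[0.7,-120,-100,0,0,0,0],[0.7,-120,-150,0,0,0,0],[0.7,-120,-150,0,0,0,0],[0.7,-120,-150,0,0,0,0]]'
python3 - <<'E'
from h import *
from ov import crop,c,s
im=np.zeros((600,800,3),np.uint8)
def put(x,y,a): a=a[:600-y,:800-x]; im[y:y+a.shape[0],x:x+a.shape[1]]=a
def cr(cm,x,y,w,h,W,H): return cv2.resize(cm['image'][y:y+h,x:x+w],(W,H),interpolation=cv2.INTER_CUBIC)
put(0,0,cr(c,340,145,65,50,400,300)); put(400,0,cr(s,260,225,80,75,400,300))
put(0,300,cr(c,150,100,220,150,400,300)); put(400,300,cr(s,330,100,130,100,400,300))
cv2.imwrite('pics/j1.png',im)
C=np.load('fr.npz')['C']
for y in(-.066,.066):
    xs=np.arange(-.20,-.12,.002); q=proj(c,at(C,np.c_[xs,0*xs+y,0*xs+.04])).astype(np.float32)
    v=cv2.remap(c['image'],q[:,:1],q[:,1:],cv2.INTER_LINEAR).max(2)[:,0]; print(y,xs[np.argmax(np.diff(v.astype(int)))])
E
```

```text
time: 35.85
eef_pos: [0.5761, -0.2038, 0.2244]
tcp_rot: [0.968, 0.252, 0.005, 0.004]
contact_force: [0.5, 0.2, 1.1]
opening: 0.303
finger_force: 0.0
time: 36.65
eef_pos: [0.3948, -0.129, 0.2165]
tcp_rot: [0.968, 0.252, 0.001, -0.0]
contact_force: [-0.0, -0.2, 0.2]
opening: 0.302
finger_force: 0.0
-0.066 -0.15799999999999997
0.066 -0.15799999999999997
```

View pics/j1.png

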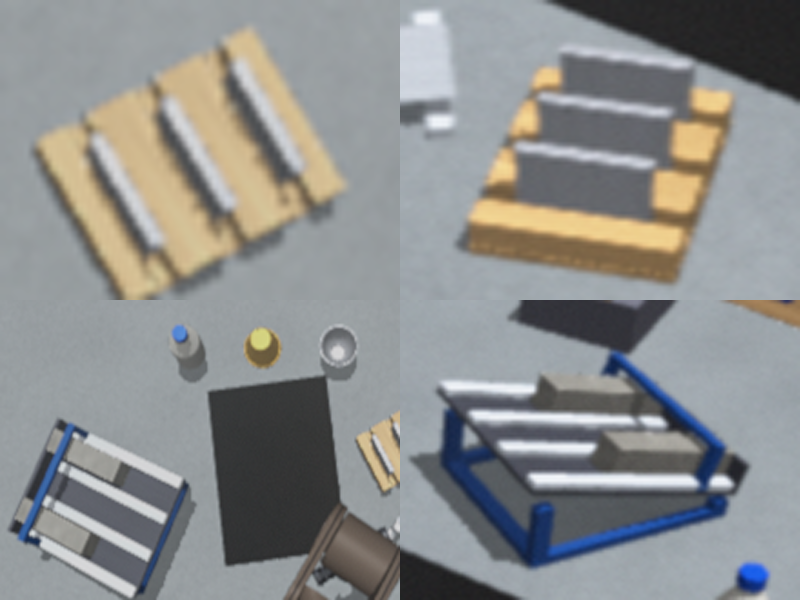

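All three plates stand centred in their slots at (125,190), (198,155) and (265,118). Both bars lie flat in the outer lanes with their measured upper ends at x ≈ -0.158, which is home. The bystanders have not moved.

```bash
python3 -c "
from plant import workorder; print(workorder.sign_off())"
```

```text
the job is handed in; nothing more can be done
None
```

I handed the job in at about 37 s: both mortar bars are home against the back stop in the two outer lanes, all three plates stand centred in the block, and the cone, bottle and bowl were left alone; the sign-off gave no verdict.

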